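# Stone tray from the chest drawer to the sorting stand

### The arm

A 6-joint arm with a two-finger parallel gripper is mounted at the origin on the work surface. World frame = base frame: x ahead of the robot, y to its left, z up, the work surface at z = 0. Lengths are in mm, angles in rad, forces in N, time in s.
With the tool pointing down it reaches from about 350 to 975 mm from the base axis. Payload 7.1 kg.
Tool frame: the origin (TCP) lies midway between the tips of the shut fingers; the grasp point (between the pads) lies 19 mm behind it; z points along the fingers, y is the line along which they close (so a half turn about z gives the same grasp; the last joint's range is limited). The gripper opens to 88 mm and grips with 3 to 60 N. Pads are 20 mm wide; open, the fingers measure 115 mm over their backs; the gripper's body (75 mm by 178 mm) begins 61 mm behind the grasp point.
Start: joints at [-1.189, 0.423, 1.63, -0, 1.089, -0.019], TCP at [243.862, -575.444, 222.675] pointing down, gripper open.
Joint ranges: [-3, 3], [-0.9, 2.11], [0.09, 2.58], [-1.31, 4.45], [0.11, 2.69], [-2.54, 2.54]. Speed limits (rad/s): [2.39, 2.39, 3.01, 3.14, 3.14, 3.14].

### API

Orientations are given as a rotation vector (axis times angle).
In Python, from workcell import ctrl gives the robot as it stands.
- The arm moves only by the shell command python3 -m pendant 'ROWS'. ROWS is a JSON object of lists of equal length, an entry for each row: "grip": the opening, from -1 (shut) to 1 (fully open); "linear": the shift along the tool's x, y, z in mm, a list of three; "angular": the turn, a rotation vector about the tool's x, y, z in rad, a list of three. In form: {"grip": [grip, ...], "linear": [[tx, ty, tz], ...], "angular": [[ax, ay, az], ...]}. A call has 1 to 12 rows; each row shifts and turns the commanded pose from where the row before left it, along the tool's axes as they then stand; what a row does not reach is not made up. A row lasts 1/12 s, in which the tool goes at most 41.7 mm and 7.16 degrees, less where a joint would pass 70% of its speed; a pose out of reach is approached as far as the arm can. A call with a gripper value outside its range is refused whole. The fingers move at their own pace and stop on an object; the grip force is fixed at half the most. Time passes only in rows, so rows that do not move let the fingers close. It gives the time, the measured TCP pose, the force, the opening and the grip force at its end, in the units of the state.
- ctrl.get_obs(): the state, without advancing time (a new reading comes with each control period).
- ctrl.get_image(name): name is "side" or "top"; returns the picture (480x640x3 uint8, red, green, blue); there is no depth.
- ctrl.camera_params(name): a dict with "vfov" (degrees; the focal length in pixels is half the picture's height over the tangent of half this angle, whatever the lens; pixels are square), "cx", "cy" (the principal point, pixels), "k1" (the pictures are not rectified: a ray, as slopes to the right and down, at radius r is drawn at 1 + k1 r^2 times it, then the intrinsics apply), "R" (3x3) and "t" (3): a world point X has camera coordinates R X + t. Camera axes: x right, y down, z forward; pixel columns grow to the right and rows downward; lengths in mm; the calibration is good to about 2 mm. A picture is of the moment at which its call begins. camera_params takes no time and is no camera call.
- ctrl.close_job(): hands the job in; it is judged then, once.
The state is a dict: "t": time; "qpos": joint angles; "qvel": joint speeds; "joint_torque": joint torques, N m; "ee_pos": TCP position; "orientation": TCP orientation; "ft_force": force on the tool from outside, world axes, zero at the start; "moment": the same for the moment, N m; "width": finger opening in mm; "grasp_force": force on a finger pad.
Only numpy, scipy, OpenCV 4.12 (cv2) and the standard library are available. Lean on these libraries where they do the work, as an engineer would, in place of code of your own. Each camera call takes 0.05 s, during which the arm holds its last target. There are 200 camera calls.

### The job

Pull the chest's drawer gently all the way out to its stop, without dragging the chest along the bench, and leave it there. Then lift the white stone tray out by its blue grip bar and lay it flat and centred on the sloping cork board, the bar running up the slope and the tray's lower end squarely against the brass lip, and let go. Do not drop the tray or tip it steeply (the stones would spill), and leave the other things on the bench where they are.

Things in the scene. Friction and masses are not known exactly. Their poses are not given: they have to be found in the camera images.
- chest: Dark wooden bench-top chest, 220 deep (x) x 200 wide (y) x 150 mm high, about 4 kg, standing loose on the bench: a pull of some 20 N or more on a drawer at its stop drags it along. Origin: at the foot of its front face, mid-width; x runs back into it, the front faces -x. The upper drawer works; the lower drawer front is a dummy.
- drawer (a joint): Travel of the chest's upper drawer in m: 0 closed, growing as it comes out along the chest's -x. Where the stop lies is not known beforehand (somewhere between 0.11 and 0.20): it has to be felt. It runs stiffly (about 3 to 4 N) and stays where it is left. At its stop the whole inside of the drawer is in front of the chest.
- drawer_handle (a point): Middle of the drawer's brass handle: a round horizontal bar, 11 mm thick, 100 mm long along y, 33 mm below the chest's top; its axis is 35 mm in front of the drawer front (clear gap 29 mm). It moves with the drawer; axes as the chest's.
- drawer_floor (a point): Centre of the drawer's inner floor, moving with the drawer, axes as the chest's. Inside 160 (x) x 140 mm (y); side walls rise 30 mm above the floor, the wooden front 50 mm. When the drawer is shut the chest's top board (underside 51 mm above this floor) covers it.
- gem_tray: White tray of coloured stones (they stay on), 130 (x) x 90 (y) mm, rim 14 mm high, 0.25 kg. Along its middle, along x, a blue grip bar 14 mm thick, 100 mm long, top 45 mm above the underside; beside it the floor is 6 mm above the underside. Both ends alike. Origin: centre of the underside, z up. At first hidden in the (nearly) shut drawer, x roughly along the chest's.
- stand: Fixed dark wooden sorting stand, base 130 x 100 x 22 mm, that carries the sloping cork board. Origin: on the bench right below the board's hinge line; the board rises along its +x, away from the robot.
- board (a joint): Slope of the cork board in rad, 0 would be level; it differs from time to time (0.25 to 0.48) and the hinge is stiff.
- seat (a point): On the cork board's face, at the foot of the brass lip, mid-width, 56 mm above the bench. x points up the slope, y across, z square out of the board. The board is 80 mm wide and reaches 123 mm up the slope from here (the tray overhangs a little); the lip, on the low side, is 12 mm thick and stands 10 mm out of the board. With the tray home its origin is at x 65 mm, y 0, z 0 from here.
- ring_box: Bystander: red ring box, 55 x 55 x 35 mm. Origin: centre of its underside.
- mug: Bystander: white mug, 76 mm across, 90 mm high. Origin: centre of its underside.
- hammer: Bystander: hammer, 200 mm long, lying on the bench.
- polish_jar: Bystander: amber jar with a brass lid, 64 mm across, 70 mm high.
- findings_box: Bystander: open wooden box with dividers, 120 x 160 x 35 mm.
- tool_cup: Bystander: steel cup, 72 mm across, 100 mm high.
Not all that is in view belongs to the job. What is shaped like the stand but green or orange is not meant.

How it is judged (in metres and radians):
On the way, in this order (a step that is already met when the one before it is completed fails the run):
1. the drawer is out at its stop, with the tray still in it (value of joint drawer above 0.153 m and distance between gem_tray and drawer_floor below 0.035 m), for 0.2 s.
2. the tray is lifted clear of the drawer, the drawer still out (z of gem_tray in the frame of drawer_floor above 0.04 m and value of joint drawer above 0.145 m), for 0.1 s.
At the end, for the whole second after the job is handed in: The drawer is within 12 mm of its stop; the tray lies released and at rest on the cork board: flat on it (within 0.06 rad and 5 mm), centred across it within 15 mm, its bar up the slope within 0.09 rad, its lower end within 5.5 mm of the brass lip; the chest is within 20 mm of where it stood (value of joint drawer above 0.148 m and x of gem_tray in the frame of seat between 0.06 and 0.0705 m and y of gem_tray in the frame of seat between -0.015 and 0.015 m and z of gem_tray in the frame of seat between -0.004 and 0.005 m and angle between the z axis of gem_tray and the z axis of seat, either way round below 0.06 rad and angle between the x axis of gem_tray and the x axis of seat, either way round below 0.09 rad and linear speed of gem_tray below 0.02 m/s and distance of chest from where it was at the start of the episode below 0.02 m); the robot touches nothing.
It fails at once if the chest is dragged or pushed more than 20 mm (distance of chest from where it was at the start of the episode above 0.02 m).
It fails at once if the tray is tipped more than 0.8 rad from level (angle between gem_tray's own z axis and vertical above 0.8 rad).
It fails at once if the tray falls free (faster than 0.5 m/s with no finger on it) (linear speed of gem_tray above 0.5 m/s and contact force between the fingers and gem_tray below 0.05 N).
It fails at once if a bystander is moved more than 30 mm (distance of any of ring_box, mug, hammer, polish_jar, findings_box, tool_cup from where it was at the start of the episode above 0.03 m).
It also fails if it takes over 61 s, if anything falls off the work surface, if the arm or the gripper's body presses on something with over 40 N, if the wrist force passes 120 N, or if a joint passes its speed limit or range.

## Working session

There is one attempt and no reset: what is moved stays moved. The work goes in short steps, Python scripts to look and compute and a shell command to move; the robot and the scene stay as the last step left them, time stands still between calls to the robot, and variables do not carry over. Pictures are saved under pics/ and viewed, at most 10 in all, crops included, and the job is handed in when it is done.

```bash
mkdir -p pics; cat > h.py <<'E'
import numpy as np, cv2
from workcell import ctrl
from scipy.spatial.transform import Rotation as Rot
def cam(n):
    p=ctrl.camera_params(n); p={k:(np.array(v) if k in('R','t') else v) for k,v in p.items()}
    p['f']=240/np.tan(np.radians(p['vfov'])/2); return p
def grab(n,fn=None):
    im=np.asarray(ctrl.get_image(n))[:,:,::-1].copy()
    if fn: cv2.imwrite('pics/'+fn,im)
    return im
def ray(p,uv):
    d=(np.array(uv,float)-[p['cx'],p['cy']])/p['f']; s=d.copy()
    for _ in range(30): s=d/(1+p['k1']*(s@s))
    w=p['R'].T@np.array([s[0],s[1],1]); return -p['R'].T@p['t'],w/np.linalg.norm(w)
def onz(p,uv,z):
    o,d=ray(p,uv); return o+d*(z-o[2])/d[2]
def tri(p,a,q,b):
    o1,d1=ray(p,a);o2,d2=ray(q,b)
    s=np.linalg.lstsq(np.c_[d1,-d2],o2-o1,rcond=None)[0]
    A=o1+d1*s[0];B=o2+d2*s[1]; return (A+B)/2,np.linalg.norm(A-B)
def proj(p,X):
    c=p['R']@np.array(X,float)+p['t']; s=c[:2]/c[2]; return s*(1+p['k1']*(s@s))*p['f']+[p['cx'],p['cy']]
E
python3 - <<'E'
from h import *
for n in('top','side'):
    grab(n,n+'0.png');p=cam(n);print(n,p['f'],p['k1'],-p['R'].T@p['t'],p['R'][2])
o=ctrl.get_obs();print(o)
E
```

```text
top 580.9215828037527 -0.15021507916881868 [ 348.32504379    5.32537784 1582.95637136] [ 0.10914488 -0.00613196 -0.99400694]
side 503.8692307005871 0.006012677406199687 [-100.36650239  866.06412767 1054.35399299] [ 0.42741958 -0.61895603 -0.65894305]
{'t': 0.1, 'qpos': array([-1.18900977e+00,  4.23785830e-01,  1.63059142e+00, -6.75126085e-06,
        1.08861840e+00, -1.89784243e-02]), 'qvel': array([ 5.19419184e-04, -2.10702795e-03, -2.06177764e-03, -5.40548156e-05,
        1.52829494e-03,  1.06397908e-03]), 'joint_torque': array([-4.70312079e-04, -5.45617211e+01, -2.74325466e+01,  6.45302469e-02,
        1.88452320e-02, -1.24591810e-05]), 'ee_pos': array([ 243.67451466, -574.99731927,  221.97477706]), 'orientation': array([-3.07737870e+00, -6.25046098e-01,  4.06652212e-04]), 'ft_force': array([-0.51016732, -0.27472639,  0.22951594]), 'moment': array([-0.00335879, -0.00743661,  0.04789923]), 'grasp_force': 0.0, 'width': 88.16665868785282}
```

View pics/top0.png

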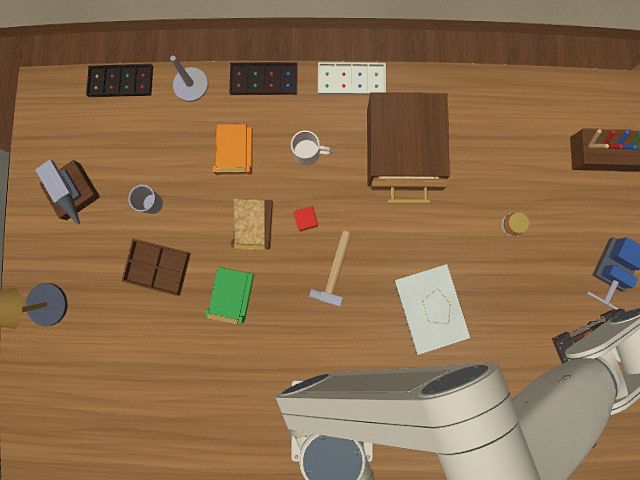

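View pics/side0.png

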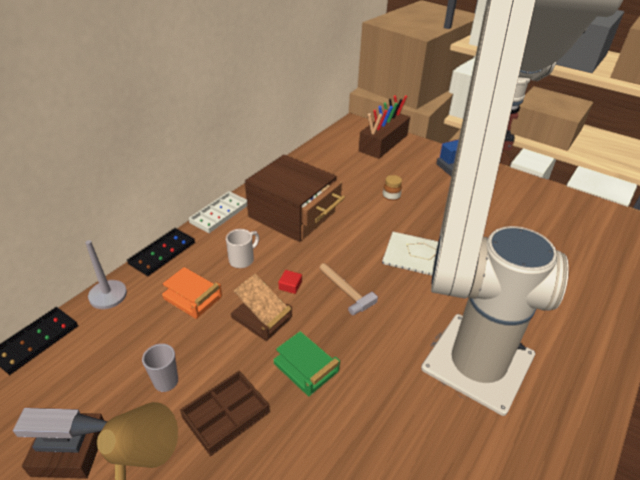

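The top view has the chest at (408,140) with its handle at (409,195). Candidates for the stand are cork (252,223), orange (233,148) and green (230,293). Candidates for the tray are the white box by the wall (351,78) and the paper pad (432,308), but the real one is hidden in the drawer. I choose the cork stand and the dark chest, and check both in a close crop.

```bash
python3 - <<'E'
from h import *
t=cv2.imread('pics/top0.png');s=cv2.imread('pics/side0.png')
r=lambda im,x,y,w,h:cv2.resize(im[y:y+h,x:x+w],(400,300),interpolation=cv2.INTER_CUBIC)
a=np.hstack([r(t,220,185,80,60+10-10),r(t,360,130,100,75)])
b=np.hstack([r(s,215,265,100,75),r(s,270,165,100,75)])
cv2.imwrite('pics/crop1.png',np.vstack([a,b]))
E
```

```text
(no output)
```

View pics/crop1.png

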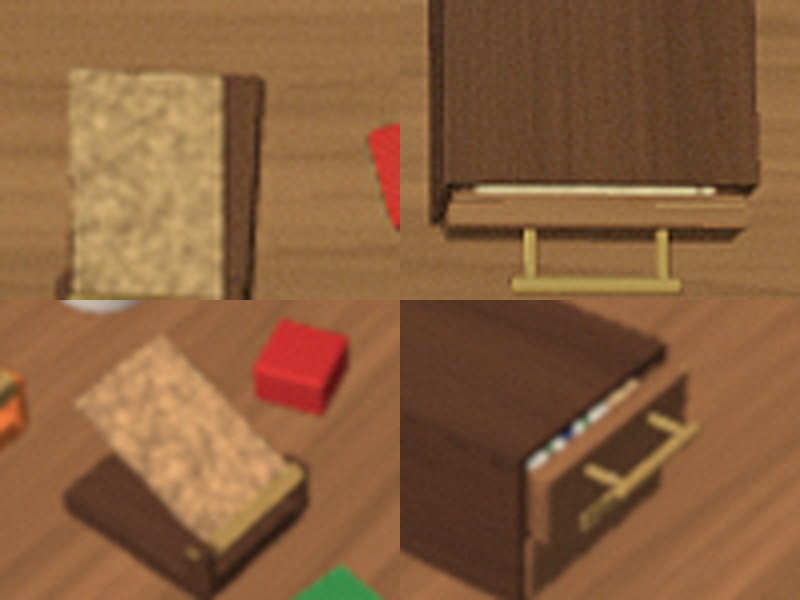

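The crop confirms the cork board: its free edge is up at top-view rows 199–200, and the brass lip is low, towards the robot. It also confirms the dark chest with the drawer just ajar and the brass bar handle at (388–430, 201). Next I measure with masks.

```bash
cat > m1.py <<'E'
from h import *
t=cv2.imread('pics/top0.png');s=cv2.imread('pics/side0.png');T=cam('top');S=cam('side')
def up(im,roi,k=6):
    x,y,w,h=roi; return cv2.resize(im[y:y+h,x:x+w],None,fx=k,fy=k,interpolation=cv2.INTER_CUBIC)
def big(m,roi,k=6):
    c=max(cv2.findContours(m,cv2.RETR_EXTERNAL,cv2.CHAIN_APPROX_NONE)[0],key=cv2.contourArea)
    return c, lambda q:(np.array(q,float).reshape(-1,2)+.5)/k-.5+np.array(roi[:2])
def bgr(im,u,v): return im[v,u]
print('hsv top brass',[cv2.cvtColor(t,cv2.COLOR_BGR2HSV)[201,u].tolist() for u in(395,410,425)],'wood',cv2.cvtColor(t,cv2.COLOR_BGR2HSV)[210,400].tolist(),
 'cork',[cv2.cvtColor(t,cv2.COLOR_BGR2HSV)[v,250].tolist() for v in(205,225,240,244,246,247,248,249,250,252)],'bench',cv2.cvtColor(t,cv2.COLOR_BGR2HSV)[260,250].tolist(),'base',cv2.cvtColor(t,cv2.COLOR_BGR2HSV)[220,268].tolist())
E
python3 m1.py; python3 - <<'E'
from m1 import *
H=cv2.cvtColor(s,cv2.COLOR_BGR2HSV)
for uv in [(255,290),(265,310),(248,300),(282,313),(277,320),(270,325),(300,300),(255,325),(235,315)]: print(uv,H[uv[1],uv[0]].tolist())
Ht=cv2.cvtColor(t,cv2.COLOR_BGR2HSV)
print(Ht[195:212,410].tolist())
# chest top corners by brightness: rough print along a row/col
print(t[100,360:375].tolist())
E
```

```text
hsv top brass [[20, 131, 181], [21, 135, 179], [21, 135, 177]] wood [15, 137, 160] cork [[19, 114, 199], [18, 115, 190], [19, 121, 190], [18, 143, 137], [21, 140, 173], [21, 145, 167], [22, 143, 180], [20, 133, 174], [14, 140, 146], [16, 139, 152]] bench [15, 139, 139] base [13, 143, 100]
hsv top brass [[20, 131, 181], [21, 135, 179], [21, 135, 177]] wood [15, 137, 160] cork [[19, 114, 199], [18, 115, 190], [19, 121, 190], [18, 143, 137], [21, 140, 173], [21, 145, 167], [22, 143, 180], [20, 133, 174], [14, 140, 146], [16, 139, 152]] bench [15, 139, 139] base [13, 143, 100]
(255, 290) [14, 126, 219]
(265, 310) [14, 124, 189]
(248, 300) [14, 125, 196]
(282, 313) [18, 142, 176]
(277, 320) [18, 147, 167]
(270, 325) [18, 139, 178]
(300, 300) [13, 145, 144]
(255, 325) [11, 148, 88]
(235, 315) [10, 142, 88]
[[16, 145, 151], [16, 134, 154], [15, 147, 142], [15, 148, 138], [20, 151, 152], [22, 141, 176], [21, 135, 179], [20, 159, 162], [16, 145, 128], [15, 133, 148], [16, 150, 150], [15, 135, 155], [15, 141, 148], [15, 131, 154], [14, 136, 158], [16, 138, 164], [17, 142, 160]]
[[77, 116, 152], [68, 112, 150], [68, 108, 149], [72, 112, 152], [72, 117, 156], [67, 109, 147], [73, 109, 148], [71, 109, 149], [72, 109, 148], [33, 44, 67], [48, 64, 86], [57, 76, 106], [53, 76, 104], [56, 79, 107], [53, 76, 106]]
```

```bash
sed -i '/^print/,$d' m1.py; python3 - <<'E'
from m1 import *
def quad(m):
    c=max(cv2.findContours(m,cv2.RETR_EXTERNAL,cv2.CHAIN_APPROX_NONE)[0],key=cv2.contourArea)
    h=cv2.convexHull(c)
    for e in np.arange(.01,.15,.005):
        a=cv2.approxPolyDP(h,e*cv2.arcLength(h,True),True)
        if len(a)<=4:break
    # refine: fit line to each side's contour points, intersect
    a=a[:,0].astype(float);P=c[:,0].astype(float);L=[]
    for i in range(len(a)):
        p,q=a[i],a[(i+1)%len(a)];d=(q-p)/np.linalg.norm(q-p);n=np.array([-d[1],d[0]])
        u=(P-p)@d;w=np.abs((P-p)@n);l=np.linalg.norm(q-p)
        k=(u>.12*l)&(u<.88*l)&(w<.08*l+3)
        f=cv2.fitLine(P[k].astype(np.float32),cv2.DIST_HUBER,0,.01,.01).ravel();L.append(f)
    out=[]
    for i in range(len(L)):
        f,g=L[i-1],L[i]; s_=np.linalg.solve(np.c_[f[:2],-g[:2]],g[2:]-f[2:]);out.append(f[2:]+s_[0]*f[:2])
    return np.array(out)
def mask(im,roi,lo,hi):
    k=6;u=cv2.GaussianBlur(up(im,roi,k),(0,0),3);m=cv2.inRange(cv2.cvtColor(u,cv2.COLOR_BGR2HSV),lo,hi)
    m=cv2.morphologyEx(m,cv2.MORPH_OPEN,np.ones((9,9)));m=cv2.morphologyEx(m,cv2.MORPH_CLOSE,np.ones((9,9)));return m
vis=[]
def run(name,im,roi,lo,hi):
    m=mask(im,roi,lo,hi);q=quad(m);v=up(im,roi,6)
    for a in q: cv2.circle(v,tuple(int(x) for x in a),3,(0,0,255),-1)
    vis.append(cv2.resize(v,(400,300)))
    q=(q+.5)/6-.5+np.array(roi[:2]);print(name,q.round(1).tolist());return q
a=run('cork top',t,(225,190,48,66),(17,90,155),(30,132,255))
b=run('cork side',s,(228,268,66,60),(8,90,150),(17,136,255))
c=run('chest top',t,(362,88,92,92),(5,90,70),(16,180,125))
d=run('handle',t,(380,195,60,14),(18,100,140),(30,255,255))
cv2.imwrite('pics/vis.png',np.vstack([np.hstack(vis[:2]),np.hstack(vis[2:])]))
for q in d: print('handle',onz(T,q,117).round(1))
for q in c: print('chest',onz(T,q,150).round(1))
E
```

```text
cork top [[232.8, 198.6], [263.6, 199.2], [263.6, 243.8], [234.8, 242.9]]
cork side [[255.0, 272.3], [286.8, 306.1], [266.0, 325.2], [232.0, 290.3]]
chest top [[447.2, 92.7], [449.4, 175.7], [366.7, 175.3], [366.5, 91.8]]Traceback (most recent call last):
  File "<stdin>", line 31, in <module>
  File "<stdin>", line 24, in run
  File "<stdin>", line 14, in quad
cv2.error: OpenCV(4.12.0) /io/opencv/modules/imgproc/src/linefit.cpp:50: error: (-215:Assertion failed) count > 0 in function 'fitLine2D_wods'
```

```bash
python3 - <<'E'
from m1 import *
a=[[232.8,198.6],[263.6,199.2],[263.6,243.8],[234.8,242.9]];b=[[232,290.3],[255,272.3],[286.8,306.1],[266,325.2]]
P=[]
for x,y in zip(a,b):
    X,e=tri(T,x,S,y);P.append(X);print('cork',X.round(1),round(e,1))
P=np.array(P);m=(P[0]+P[1])/2;n=(P[2]+P[3])/2
print('far mid',m,'near mid',n,'slope',np.arctan2(m[2]-n[2],np.hypot(*(m-n)[:2])),'asin',np.arcsin((m[2]-56)/123))
print('yaw',[np.degrees(np.arctan2(-(P[i]-P[j])[0],(P[i]-P[j])[1])) for i,j in((0,1),(3,2))],np.degrees(np.arctan2((m-n)[1],(m-n)[0])))
H=cv2.cvtColor(t,cv2.COLOR_BGR2HSV)
roi=(382,196,54,10);u=cv2.GaussianBlur(up(t,roi),(0,0),2);mm=cv2.inRange(cv2.cvtColor(u,cv2.COLOR_BGR2HSV),(18,100,140),(30,255,255))
c,f=big(mm,roi);r=cv2.minAreaRect(c);bx=f(cv2.boxPoints(r));print('handle px',bx.round(1).tolist())
for q in bx: print(onz(T,q,117).round(1))
for q in ([371.2,176.5],[449.4,175.7],[447.2,92.7]): print('chest',onz(T,q,150).round(1))
# side view of handle
roi=(305,180,50,50);u=cv2.GaussianBlur(up(s,roi),(0,0),2);mm=cv2.inRange(cv2.cvtColor(u,cv2.COLOR_BGR2HSV),(17,100,110),(30,255,255))
c,f=big(mm,roi);bx=f(cv2.boxPoints(cv2.minAreaRect(c)));print('handle side',bx.round(1).tolist())
E
```

```text
cork [582.3 258.7 111.8] 0.3
cork [578.4 177.3 115.2] 4.5
cork [468.7 182.   59.2] 4.0
cork [472.3 260.1  54.3] 0.9
far mid [580.39160924 217.99202714 113.50623559] near mid [470.5117014  221.05477977  56.7458153 ] slope 0.4766554916271127 asin 0.4864949362453762
yaw [np.float64(-2.737594472488477), np.float64(-2.689535678296856)] -1.5966283279544466
handle px [[387.4, 202.7], [387.4, 195.6], [430.2, 195.6], [430.2, 202.7]]
[ 572.5 -138.2  117. ]
[ 591.  -138.3  117. ]
[ 591.8 -248.8  117. ]
[ 573.2 -248.5  117. ]
chest [633.8 -94.6 150. ]
chest [ 637.7 -292.9  150. ]
chest [ 856.8 -293.1  150. ]
handle side [[308.0, 212.7], [337.2, 188.5], [345.0, 197.9], [315.8, 222.1]]
```

```bash
cat > go.py <<'E'
from h import *
def st():
    o=ctrl.get_obs();R=Rot.from_rotvec(o['orientation']);return o,R
def to(X,R2=None):
    o,R=st();p=o['ee_pos'];
    if R2 is not None: print('turn',(R.inv()*R2).as_rotvec().round(4)); R=R2
    print('pos',p.round(1),'shift',R.inv().apply(np.array(X)-p).round(1),'F',o['ft_force'].round(1),'w',round(o['width'],1),'g',round(o['grasp_force'],1),'t',round(o['t'],2))
E
python3 - <<'E'
from go import *
o,R=st();print(R.as_matrix().round(3))
for s in(1,-1):
    R2=Rot.from_matrix(np.array([[0,s,0],[s,0,0],[0,0,-1]]).astype(float)) # tool x=s*y, tool y=s*x
    print(s);to([578,-193.5,200],R2)
E
```

```text
[[ 0.921  0.39  -0.001]
 [ 0.39  -0.921  0.001]
 [ 0.    -0.001 -1.   ]]
1
turn [-1.20e-03 -8.00e-04 -1.17e+00]
pos [ 243.7 -575.   222. ] shift [381.5 334.3  22. ] F [-0.5 -0.3  0.2] w 88.2 g 0.0 t 0.1
-1
turn [-9.0000e-04  1.4000e-03  1.9716e+00]
pos [ 243.7 -575.   222. ] shift [-381.5 -334.3   22. ] F [-0.5 -0.3  0.2] w 88.2 g 0.0 t 0.1
```

```bash
python3 -m pendant '{"grip":[1,1,1,1,1,1,-0.32,-0.32,-0.32,-0.32],"linear":[[0,0,0],[0,0,0],[0,0,0],[0,0,0],[0,0,0],[0,0,0],[0,0,0],[0,0,0],[0,0,0],[0,0,0]],"angular":[[0,0,-0.117],[0,0,-0.117],[0,0,-0.117],[0,0,-0.117],[0,0,-0.117],[0,0,-0.117],[0,0,-0.117],[0,0,-0.117],[0,0,-0.117],[0,0,-0.117]]}'
python3 -m pendant '{"grip":[-0.32,-0.32,-0.32,-0.32,-0.32,-0.32,-0.32,-0.32,-0.32,-0.32,-0.32,-0.32],"linear":[[25,22,0],[25,22,0],[25,22,0],[25,22,0],[25,22,0],[25,22,0],[25,22,0],[25,22,0],[25,22,0],[25,22,0],[25,22,0],[25,22,0]],"angular":[[0,0,0],[0,0,0],[0,0,0],[0,0,0],[0,0,0],[0,0,0],[0,0,0],[0,0,0],[0,0,0],[0,0,0],[0,0,0],[0,0,0]]}'
python3 - <<'E'
from go import *
R2=Rot.from_matrix(np.array([[0,1,0],[1,0,0],[0,0,-1.]]))
to([578,-193.5,200],R2)
E
```

```text
t: 0.93
ee_pos: [243.7, -575.1, 222.2]
orientation: [-2.214, -2.227, -0.001]
ft_force: [0.7, -0.3, -0.4]
width: 64.9
grasp_force: 0.0
t: 1.93
ee_pos: [508.5, -273.9, 222.4]
orientation: [-2.221, -2.221, 0.0]
ft_force: [1.1, -0.7, -1.0]
width: 29.9
grasp_force: 0.0
turn [-0.0006 -0.0003  0.0001]
pos [ 508.5 -273.9  222.4] shift [80.4 69.5 22.4] F [ 1.1 -0.7 -1. ] w 29.9 g 0.0 t 1.93
```

```bash
python3 -m pendant '{"grip":[-0.32,-0.32,-0.32,-0.32,-0.32,-0.32,-0.32],"linear":[[20,17,0],[20,17,0],[20,17.5,0],[20.4,18,0],[0,0,32],[0,0,30],[0,0,0]],"angular":[[0,0,0],[0,0,0],[0,0,0],[0,0,0],[0,0,0],[0,0,0],[0,0,0]]}'
python3 - <<'E'
from go import *
a=grab('top');b=grab('side')
r=lambda im,x,y,w,h:cv2.resize(im[y:y+h,x:x+w],(400,400),interpolation=cv2.INTER_CUBIC)
cv2.imwrite('pics/c2.png',np.hstack([r(a,360,140,100,100),r(b,270,140,100,100)]))
o,_=st();print(o['ee_pos'],o['width'],proj(cam('top'),o['ee_pos']),proj(cam('side'),o['ee_pos']))
E
```

```text
t: 2.52
ee_pos: [573.9, -193.1, 155.2]
orientation: [-2.214, -2.217, 0.006]
ft_force: [-1.1, 0.1, -1.3]
width: 30.0
grasp_force: 0.0
[ 576.51748286 -194.72647778  159.86865262] 29.630119341699626 [411.71462905 198.69151163] [334.38812502 193.35743756]
```

View pics/c2.png

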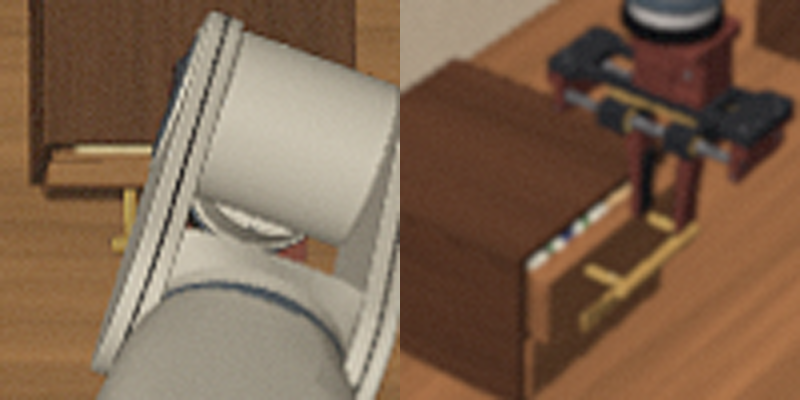

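The crop shows the fingers directly above the handle bar, one on each side, with the bar running from (316,220) to (343,197) in side pixels. I check the bar's position from both views before descending.

```bash
python3 - <<'E'
from go import *
S=cam('side');T=cam('top')
for q in((316.8,220.5),(342.5,196.8)): print(onz(S,q,117))
for q in((387.6,200.9),(430.2,200.9)): print(onz(T,q,117))
print(tri(T,(387.6,200.9),S,(316.8,220.5)),tri(T,(430.2,200.9),S,(342.5,196.8)))
to([577.5,-193.5,97])
E
```

```text
[572.68595762 -98.95799324 117.        ]
[ 577.94721536 -245.66373824  117.        ]
[ 577.25192671 -138.68944646  117.        ]
[ 578.00923217 -248.43612312  117.        ]
(array([ 589.78591031, -137.86768739,   82.66156601]), np.float64(16.558613538790695)) (array([ 578.91817407, -248.49878859,  114.84275994]), np.float64(1.298225330383481))
pos [ 576.5 -194.7  159.9] shift [ 1.2  1.2 62.9] F [-0.  -0.5  1.4] w 29.6 g 0.0 t 2.62
```

```bash
python3 -m pendant '{"grip":[-0.32,-0.32,-0.32,-0.32,-0.32,-0.32,-0.32],"linear":[[1,1,5],[0,0.5,10],[0,0,12],[0,0,12],[0,0,12],[0,0,11],[0,0,0]],"angular":[[0,0,0],[0,0,0],[0,0,0],[0,0,0],[0,0,0],[0,0,0],[0,0,0]]}'
python3 -m pendant '{"grip":[-1,-1,-1,-1,-1],"linear":[[0,0,0],[0,0,0],[0,0,0],[0,0,0],[0,0,0]],"angular":[[0,0,0],[0,0,0],[0,0,0],[0,0,0],[0,0,0]]}'
```

```text
t: 3.2
ee_pos: [577.1, -193.5, 95.7]
orientation: [-2.219, -2.218, 0.003]
ft_force: [-0.2, 0.8, -0.1]
width: 29.7
grasp_force: 0.0
t: 3.62
ee_pos: [579.1, -194.2, 99.2]
orientation: [2.221, 2.221, 0.0]
ft_force: [-0.5, -0.0, 1.2]
width: 9.9
grasp_force: 30.0
```

```bash
python3 -m pendant '{"grip":[-1,-1,-1,-1,-1,-1,-1,-1,-1,-1,-1,-1],"linear":[[0,-2,0],[0,-4,0],[0,-5,0],[0,-6,0],[0,-6,0],[0,-6,0],[0,-6,0],[0,-6,0],[0,-6,0],[0,-6,0],[0,-6,0],[0,-6,0]],"angular":[[0,0,0],[0,0,0],[0,0,0],[0,0,0],[0,0,0],[0,0,0],[0,0,0],[0,0,0],[0,0,0],[0,0,0],[0,0,0],[0,0,0]]}'
python3 -m pendant '{"grip":[-1,-1,-1,-1,-1,-1],"linear":[[0,-4,0],[0,-4,0],[0,-4,0],[0,-4,0],[0,-4,0],[0,-4,0]],"angular":[[0,0,0],[0,0,0],[0,0,0],[0,0,0],[0,0,0],[0,0,0]]}'
```

```text
t: 4.62
ee_pos: [513.7, -194.4, 99.1]
orientation: [2.221, 2.221, 0.001]
ft_force: [3.3, -1.6, 6.0]
width: 10.1
grasp_force: 30.0
t: 5.12
ee_pos: [489.8, -194.5, 99.1]
orientation: [2.221, 2.221, 0.0]
ft_force: [3.5, -2.1, 5.9]
width: 10.4
grasp_force: 30.0
```

```bash
python3 -m pendant '{"grip":[-1,-1,-1,-1,-1,-1],"linear":[[0,-2.5,0],[0,-2.5,0],[0,-2.5,0],[0,-2.5,0],[0,-2.5,0],[0,-2.5,0]],"angular":[[0,0,0],[0,0,0],[0,0,0],[0,0,0],[0,0,0],[0,0,0]]}' | egrep 'ee_pos|ft'
python3 -m pendant '{"grip":[-1,-1,-1,-1],"linear":[[0,-2,0],[0,-2,0],[0,-2,0],[0,-2,0]],"angular":[[0,0,0],[0,0,0],[0,0,0],[0,0,0]]}' | egrep 'ee_pos|ft'
```

```text
ee_pos: [474.9, -194.5, 99.1]
ft_force: [3.4, -1.6, 5.8]
ee_pos: [466.9, -194.5, 99.1]
ft_force: [4.5, -2.7, 5.5]
```

```bash
python3 -m pendant '{"grip":[-1,-1,-1,-1],"linear":[[0,-2,0],[0,-2,0],[0,-2,0],[0,-2,0]],"angular":[[0,0,0],[0,0,0],[0,0,0],[0,0,0]]}' | egrep 'ee_pos|ft'
```

```text
ee_pos: [458.9, -194.5, 99.1]
ft_force: [3.9, -2.2, 5.5]
```

```bash
python3 -m pendant '{"grip":[-1,-1,-1,-1],"linear":[[0,-1.5,0],[0,-1.5,0],[0,-1.5,0],[0,-1.5,0]],"angular":[[0,0,0],[0,0,0],[0,0,0],[0,0,0]]}' | egrep 'ee_pos|ft'
```

```text
ee_pos: [453.0, -194.6, 99.1]
ft_force: [2.7, -3.6, 5.6]
```

```bash
python3 -m pendant '{"grip":[-1,-1,-1,-1],"linear":[[0,-1.5,0],[0,-1.5,0],[0,-1.5,0],[0,-1.5,0]],"angular":[[0,0,0],[0,0,0],[0,0,0],[0,0,0]]}' | egrep 'ee_pos|ft'
```

```text
ee_pos: [447.0, -194.6, 99.1]
ft_force: [3.2, -2.4, 5.8]
```

```bash
python3 -m pendant '{"grip":[-1,-1,-1,-1],"linear":[[0,-1.5,0],[0,-1.5,0],[0,-1.5,0],[0,-1.5,0]],"angular":[[0,0,0],[0,0,0],[0,0,0],[0,0,0]]}' | egrep 'ee_pos|ft'
```

```text
ee_pos: [441.0, -194.6, 99.1]
ft_force: [3.6, -2.5, 5.5]
```

```bash
python3 -m pendant '{"grip":[-1,-1,-1],"linear":[[0,-1.5,0],[0,-1.5,0],[0,-1,0]],"angular":[[0,0,0],[0,0,0],[0,0,0]]}' | egrep 'ee_pos|ft'
```

```text
ee_pos: [436.9, -194.6, 99.1]
ft_force: [3.7, -1.7, 6.2]
```

```bash
python3 -m pendant '{"grip":[-1,-1,-1],"linear":[[0,-1.5,0],[0,-1.5,0],[0,-1,0]],"angular":[[0,0,0],[0,0,0],[0,0,0]]}' | egrep 'ee_pos|ft'
```

```text
ee_pos: [433.0, -194.6, 99.1]
ft_force: [2.4, -3.7, 5.1]
```

```bash
python3 -m pendant '{"grip":[-1,-1,-1],"linear":[[0,-1.5,0],[0,-1.5,0],[0,-1,0]],"angular":[[0,0,0],[0,0,0],[0,0,0]]}' | egrep 'ee_pos|ft'
```

```text
ee_pos: [429.0, -194.6, 99.1]
ft_force: [3.1, -3.3, 5.3]
```

```bash
python3 -m pendant '{"grip":[-1,-1,-1],"linear":[[0,-1.5,0],[0,-1.5,0],[0,-1,0]],"angular":[[0,0,0],[0,0,0],[0,0,0]]}' | egrep 'ee_pos|ft'
```

```text
ee_pos: [425.0, -194.6, 99.1]
ft_force: [3.9, -3.2, 5.5]
```

```bash
python3 -m pendant '{"grip":[-1,-1,-1],"linear":[[0,-1.5,0],[0,-1.5,0],[0,-1,0]],"angular":[[0,0,0],[0,0,0],[0,0,0]]}' | egrep 'ee_pos|ft'
```

```text
ee_pos: [421.4, -194.7, 99.1]
ft_force: [6.9, -1.0, 1.6]
```

```bash
python3 - <<'E'
from h import *
cv2.imwrite('pics/s3.png',grab('side')[120:320,230:430])
a=grab('top');b=cv2.imread('pics/s3.png')
cv2.imwrite('pics/c3.png',np.hstack([cv2.resize(a[80:280,340:540],(400,400)),cv2.resize(b,(400,400))]))
E
```

```text
(no output)
```

View pics/c3.png

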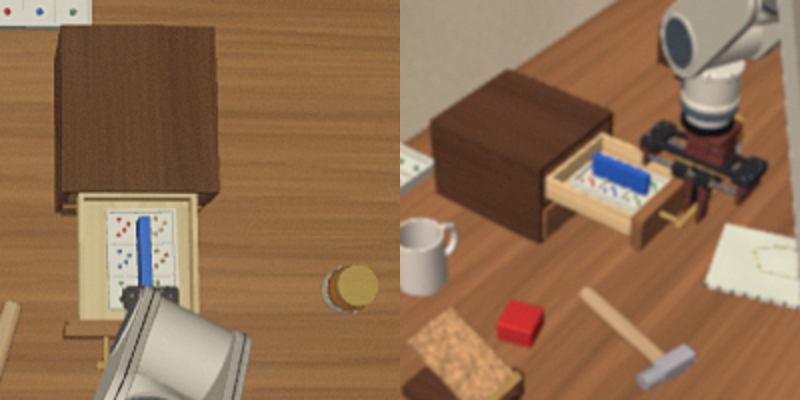

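The drawer is out: both views show the whole interior in front of the chest, with the tray inside and its blue bar at about (412,213) in top pixels. The force rose to 6.9 N, so I pull a tiny bit more to confirm the stop.

```bash
python3 -m pendant '{"grip":[-1,-1],"linear":[[0,-0.7,0],[0,0,0]],"angular":[[0,0,0],[0,0,0]]}' | egrep 'ee_pos|ft'
```

```text
ee_pos: [421.4, -194.7, 99.1]
ft_force: [7.1, -1.0, 1.6]
```

```bash
python3 -m pendant '{"grip":[-1,-1,-1],"linear":[[0,-1.2,0],[0,-1,0],[0,0,0]],"angular":[[0,0,0],[0,0,0],[0,0,0]]}' | egrep 'ee_pos|ft'
```

```text
ee_pos: [421.5, -194.8, 99.2]
ft_force: [15.8, 2.7, -6.0]
```

The stop is felt: the position holds at 421.5 while the force climbs to 15.8 N. I relax, release and lift.

```bash
python3 -m pendant '{"grip":[-1,-1,-0.32,-0.32,-0.32,-0.32],"linear":[[0,2,0],[0,0.8,0],[0,0,0],[0,0,0],[0,0,0],[0,0,0]],"angular":[[0,0,0],[0,0,0],[0,0,0],[0,0,0],[0,0,0],[0,0,0]]}' | egrep 'ee_pos|ft|wid'
python3 -m pendant '{"grip":[-0.32,-0.32,-0.32,-0.32,-0.32,-0.32,-0.32,-0.32,-0.32,-0.32,-0.32,-0.32],"linear":[[0,0,-10],[0,0,-15],[0,0,-20],[0,0,-20],[0,0,-25],[0,0,-25],[0,-20,-20],[0,-25,0],[0,-25,0],[0,-10,0],[0,0,0],[0,0,0]],"angular":[[0,0,0],[0,0,0],[0,0,0],[0,0,0],[0,0,0],[0,0,0],[0,0,0],[0,0,0],[0,0,0],[0,0,0],[0,0,0],[0,0,0]]}' | egrep 'ee_pos|ft|wid'
python3 - <<'E'
from h import *
a=grab('top','t4.png');b=grab('side','s4.png')
cv2.imwrite('pics/c4.png',np.hstack([cv2.resize(a[160:280,350:470],(400,400)),cv2.resize(b[160:280,280:400],(400,400))]))
E
```

```text
ee_pos: [419.5, -193.5, 98.2]
ft_force: [0.4, -0.7, 0.8]
width: 28.9
ee_pos: [341.1, -194.3, 234.2]
ft_force: [0.7, 0.8, -0.1]
width: 29.9
```

View pics/c4.png

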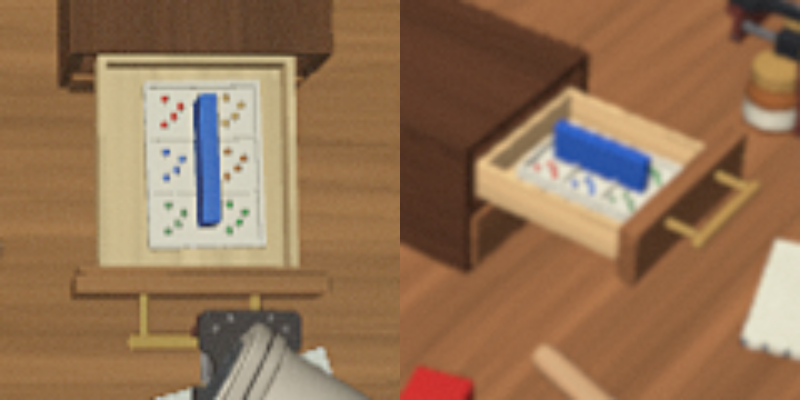

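The drawer is open and the tray is uncovered, lying slightly off-centre to the right. Its blue bar runs from about (412,189) to (413,227) in the top view and from (327,197) to (355,207) in the side view. I measure it.

```bash
cat > bar.py <<'E'
from h import *
T=cam('top');S=cam('side')
def blue(im,roi,lo=(105,120,60),hi=(125,255,255)):
    x,y,w,h=roi;u=cv2.resize(im[y:y+h,x:x+w],None,fx=6,fy=6,interpolation=cv2.INTER_CUBIC)
    m=cv2.inRange(cv2.cvtColor(u,cv2.COLOR_BGR2HSV),lo,hi)
    c=max(cv2.findContours(m,cv2.RETR_EXTERNAL,cv2.CHAIN_APPROX_NONE)[0],key=cv2.contourArea)
    g=lambda q:(np.array(q,float)+.5)/6-.5+np.array([x,y]); return c,g
E
python3 - <<'E'
from bar import *
a=cv2.imread('pics/t4.png');b=cv2.imread('pics/s4.png')
H=cv2.cvtColor(a,cv2.COLOR_BGR2HSV);print('row205',H[205,405:420].tolist())
c,g=blue(a,(400,180,25,60),(100,120,150));r=cv2.minAreaRect(c);bx=g(cv2.boxPoints(r));print('top face px',bx.round(1).tolist())
for z in(128,132,136): print(z,[onz(T,q,z).round(1).tolist() for q in bx])
c,g=blue(b,(315,185,55,40));h=cv2.approxPolyDP(cv2.convexHull(c),8,True);print('side hull',g(h[:,0]).round(1).tolist())
# tray white rim quad in top
x,y,w,h_=388,180,50,65;u=cv2.resize(a[y:y+h_,x:x+w],None,fx=6,fy=6,interpolation=cv2.INTER_CUBIC)
m=cv2.inRange(cv2.cvtColor(u,cv2.COLOR_BGR2HSV),(0,0,170),(180,45,255));m=cv2.morphologyEx(m,cv2.MORPH_CLOSE,np.ones((25,25)))
c=max(cv2.findContours(m,cv2.RETR_EXTERNAL,cv2.CHAIN_APPROX_NONE)[0],key=cv2.contourArea);r=cv2.minAreaRect(c)
q=(cv2.boxPoints(r)+.5)/6-.5+np.array([x,y]);print('tray px',q.round(1).tolist(),[onz(T,k,101).round(1).tolist() for k in q])
E
```

```text
row205 [[26, 26, 216], [26, 25, 216], [26, 34, 230], [105, 57, 147], [113, 143, 114], [110, 160, 166], [109, 156, 195], [108, 166, 184], [109, 159, 185], [110, 172, 185], [109, 89, 167], [26, 37, 232], [16, 138, 157], [14, 186, 151], [24, 45, 166]]
top face px [[409.1, 188.0], [414.4, 187.8], [415.7, 226.1], [410.4, 226.2]]
128 [[609.2, -192.9, 128.0], [609.8, -206.5, 128.0], [511.7, -208.7, 128.0], [511.1, -195.1, 128.0]]
132 [[608.5, -192.3, 132.0], [609.1, -205.9, 132.0], [511.2, -208.1, 132.0], [510.7, -194.6, 132.0]]
136 [[607.8, -191.8, 136.0], [608.4, -205.4, 136.0], [510.8, -207.5, 136.0], [510.2, -194.0, 136.0]]
side hull [[326.4, 197.2], [328.8, 195.9], [353.6, 206.8], [352.8, 215.8], [348.4, 215.8], [327.4, 206.8]]
tray px [[392.3, 184.0], [427.7, 182.7], [429.5, 233.4], [394.1, 234.6]] [[624.3, -152.8, 101.0], [628.3, -245.5, 101.0], [495.9, -248.1, 101.0], [492.3, -156.4, 101.0]]
```

```bash
python3 - <<'E'
from bar import *
for p,q in(((414.4,187.8),(328.8,195.9)),((415.7,226.1),(353.6,206.8)),((409.1,188),(326.4,197.2))): print(tri(T,p,S,q))
from go import *
y=np.radians(1.3)  # tool y = across bar; tool x along ...
for s in(1,-1):
    # bar axis dir b; tool y along world -+y
    b=np.array([np.cos(y),np.sin(y),0]);yy=s*np.array([-np.sin(y),np.cos(y),0]);z=np.array([0,0,-1.]);x=np.cross(yy,z)
    to([560,-200.3,250],Rot.from_matrix(np.c_[x,yy,z]))
print(st()[0]['qpos'])
E
```

```text
(array([ 607.41625865, -207.25084132,  130.10540297]), np.float64(4.549305033187069))
(array([ 512.07234905, -207.84021497,  130.04293004]), np.float64(1.7402650630233638))
(array([ 606.41644603, -193.03389271,  133.70144708]), np.float64(3.9375231691034247))
turn [ 4.0000e-04  9.0000e-04 -1.5935e+00]
pos [ 341.9 -194.4  233.9] shift [-217.9  -10.9  -16.1] F [ 0.1  0.  -0.2] w 30.1 g 0.0 t 10.65
turn [ 9.0000e-04 -4.0000e-04  1.5481e+00]
pos [ 341.9 -194.4  233.9] shift [217.9  10.9 -16.1] F [ 0.1  0.  -0.2] w 30.1 g 0.0 t 10.65
[-5.47394430e-01  5.36481421e-02  2.09865906e+00  1.84299197e-04
  9.88416041e-01 -5.47496226e-01]
```

```bash
python3 -m pendant '{"grip":[-0.32,-0.32,-0.32,-0.32,-0.32,-0.32,-0.32,-0.32,-0.32,-0.32,-0.32,-0.32],"linear":[[0,0,0],[0,0,0],[0,0,0],[0,0,0],[0,0,0],[0,0,0],[0,0,0],[0,0,0],[0,0,0],[0,0,0],[0,0,0],[0,0,0]],"angular":[[0,0,0.119],[0,0,0.119],[0,0,0.119],[0,0,0.119],[0,0,0.119],[0,0,0.119],[0,0,0.119],[0,0,0.119],[0,0,0.119],[0,0,0.119],[0,0,0.119],[0,0,0.119]]}' >/dev/null
python3 -m pendant '{"grip":[-0.32,-0.32,-0.32,-0.32,-0.32,-0.32,-0.32,-0.32,-0.32,-0.32,-0.32],"linear":[[0,0,0],[22,1,0],[22,1,0],[22,1,0],[22,1,0],[22,1,0],[22,1,0],[22,1,0],[22,1,0],[22,1,0],[20,2,0]],"angular":[[0,0,0.12],[0,0,0],[0,0,0],[0,0,0],[0,0,0],[0,0,0],[0,0,0],[0,0,0],[0,0,0],[0,0,0],[0,0,0]]}'
python3 - <<'E'
from go import *
y=np.radians(1.3);yy=-np.array([-np.sin(y),np.cos(y),0]);z=np.array([0,0,-1.]);x=np.cross(yy,z)
to([560,-200.3,100],Rot.from_matrix(np.c_[x,yy,z]));print(st()[0]['qpos'])
E
```

```text
t: 12.57
ee_pos: [561.3, -199.5, 232.8]
orientation: [-3.141, -0.037, 0.001]
ft_force: [-0.2, -0.3, 0.4]
width: 29.7
grasp_force: 0.0
turn [-0.0004  0.0005  0.001 ]
pos [ 561.3 -199.5  232.8] shift [ -1.3   0.7 132.8] F [-0.2 -0.3  0.4] w 29.7 g 0.0 t 12.57
[-3.61639715e-01  3.69321054e-01  1.68757413e+00  2.38737354e-04
  1.08529452e+00  1.18533005e+00]
```

```bash
python3 -m pendant '{"grip":[-0.32,-0.32,-0.32,-0.32,-0.32,-0.32,-0.32,-0.32,-0.32],"linear":[[-1,0.5,20],[0,0,25],[0,0,25],[0,0,20],[0,0,15],[0,0,10],[0,0,8],[0,0,7],[0,0,0]],"angular":[[0,0,0],[0,0,0],[0,0,0],[0,0,0],[0,0,0],[0,0,0],[0,0,0],[0,0,0],[0,0,0]]}'
python3 -m pendant '{"grip":[-1,-1,-1,-1,-1],"linear":[[0,0,0],[0,0,0],[0,0,0],[0,0,0],[0,0,0]],"angular":[[0,0,0],[0,0,0],[0,0,0],[0,0,0],[0,0,0]]}'
```

```text
t: 13.32
ee_pos: [557.8, -200.3, 102.5]
orientation: [-3.141, -0.036, 0.002]
ft_force: [-0.3, 0.4, 0.5]
width: 29.9
grasp_force: 0.0
t: 13.73
ee_pos: [558.6, -200.9, 104.6]
orientation: [3.141, 0.036, 0.003]
ft_force: [0.5, -0.7, 3.9]
width: 13.6
grasp_force: 30.0
```

```bash
python3 -m pendant '{"grip":[-1,-1,-1,-1,-1,-1,-1,-1,-1,-1,-1],"linear":[[0,0,-4],[0,0,-8],[0,0,-12],[0,0,-15],[0,0,-18],[0,0,-20],[0,0,-20],[0,0,-18],[0,0,-12],[0,0,-5],[0,0,0]],"angular":[[0,0,0],[0,0,0],[0,0,0],[0,0,0],[0,0,0],[0,0,0],[0,0,0],[0,0,0],[0,0,0],[0,0,0],[0,0,0]]}'
python3 - <<'E'
from go import *
T=cam('top')
th=.47;zf=56+123*np.sin(th)
P=[onz(T,q,z) for q,z in(((232.8,198.6),zf),((263.6,199.2),zf),((263.6,244.1),56),((234.8,243.2),56))]
for p in P: print(p.round(1))
m=(P[0]+P[1])/2;n=(P[2]+P[3])/2;print('seat',n,'len',np.linalg.norm(m-n),'yaw deg',np.degrees(np.arctan2(*(m-n)[[1,0]])))
E
```

```text
t: 14.65
ee_pos: [558.5, -200.8, 237.2]
orientation: [3.14, 0.036, 0.004]
ft_force: [-0.3, 0.7, -2.3]
width: 13.7
grasp_force: 30.0
[582.3 258.6 111.7]
[580.9 179.  111.7]
[469.8 183.4  56. ]
[471.8 260.   56. ]
seat [470.81065088 221.73221471  56.        ] len 124.0302250225675 yaw deg -1.5105631540912545
```

```bash
cat > place.py <<'E'
from go import *
def tgt(up,out,th=.47,psi=np.radians(-1.7),seat=(470.7,221.4,56)):
    c,s=np.cos(th),np.sin(th);bx=np.array([c*np.cos(psi),c*np.sin(psi),s]);bz=np.array([-s*np.cos(psi),-s*np.sin(psi),c])
    R=Rot.from_matrix(np.c_[bx,np.cross(-bz,bx),-bz]);return np.array(seat)+bx*(65-1.4+up)+bz*(18.6+out),R
E
python3 - <<'E'
from place import *
X,R=tgt(10,60);print(X);to(X,R);print(st()[0]['qpos'])
E
```

```text
[500.70934985 220.50934329 159.40969806]
turn [-0.0115  0.4676  0.0517]
pos [ 558.5 -200.8  237.2] shift [ -97.9 -419.4   37.6] F [-0.3  0.7 -2.3] w 13.7 g 30.0 t 14.65
[-3.65217103e-01  3.59739524e-01  1.69084639e+00 -3.38375098e-06
  1.08856280e+00  1.18281322e+00]
```

```bash
python3 -m pendant '{"grip":[-1,-1,-1,-1,-1,-1,-1,-1],"linear":[[0,0,0],[0,0,0],[0,0,0],[0,0,0],[0,0,0],[0,0,0],[0,0,0],[0,0,0]],"angular":[[-0.002,0.03,0.004],[-0.002,0.07,0.008],[-0.002,0.09,0.01],[-0.002,0.09,0.01],[-0.002,0.09,0.01],[-0.002,0.07,0.008],[0,0.028,0.002],[0,0,0]]}' >/dev/null
python3 -m pendant '{"grip":[-1,-1,-1,-1,-1,-1,-1,-1,-1,-1,-1,-1],"linear":[[-1,-5,0],[-3,-12,0],[-5,-20,0],[-6,-25,0],[-6,-25,0],[-6,-25,0],[-6,-25,0],[-6,-25,0],[-6,-25,0],[-6,-25,0],[-6,-25,0],[-6,-25,0]],"angular":[[0,0,0],[0,0,0],[0,0,0],[0,0,0],[0,0,0],[0,0,0],[0,0,0],[0,0,0],[0,0,0],[0,0,0],[0,0,0],[0,0,0]]}' >/dev/null
python3 -m pendant '{"grip":[-1,-1,-1,-1,-1,-1,-1,-1],"linear":[[-6,-25,0],[-6,-25,0],[-6,-25,0],[-6,-25,0],[-5,-20,0],[-4,-14,0],[-2,-6,0],[0,0,0]],"angular":[[0,0,0],[0,0,0],[0,0,0],[0,0,0],[0,0,0],[0,0,0],[0,0,0],[0,0,0]]}'
python3 - <<'E'
from place import *
X,R=tgt(10,60);to(X,R);print(st()[0]['qpos'])
E
```

```text
t: 16.98
ee_pos: [484.9, 202.8, 194.7]
orientation: [3.056, -0.037, 0.718]
ft_force: [0.7, 1.0, -3.3]
width: 14.0
grasp_force: 30.0
turn [-0.0061  0.0087  0.0038]
pos [484.9 202.8 194.7] shift [ -2.4 -18.2  38.3] F [ 0.7  1.  -3.3] w 14.0 g 30.0 t 16.98
[ 0.50391939  0.19396697  2.14616858 -0.53329129  0.44999417  2.54149354]
```

Joint 6 is at its limit this way round. Both ends of the tray are alike, so I level it, make a half turn and tilt it the other way.

```bash
python3 -m pendant '{"grip":[-1,-1,-1,-1,-1,-1,-1,-1],"linear":[[0,5,-5],[0,0,0],[0,0,0],[0,0,0],[0,0,0],[0,0,0],[0,0,0],[0,0,0]],"angular":[[0,-0.05,-0.04],[0,-0.08,-0.02],[0,-0.08,0],[0,-0.08,0],[0,-0.08,0],[0,-0.06,0],[0,-0.03,0],[0,0,0]]}'
python3 - <<'E'
from place import *
o,R=st();print(R.as_matrix().round(3),o['qpos'].round(3))
c,s=np.cos(np.radians(178.3)),np.sin(np.radians(178.3))
X=np.array([c,s,0]);z=np.array([0,0,-1.]);to(o['ee_pos'],Rot.from_matrix(np.c_[X,np.cross(z,X),z]))
E
```

```text
t: 17.65
ee_pos: [484.0, 195.4, 199.0]
orientation: [3.121, 0.041, 0.001]
ft_force: [1.1, -0.4, -2.5]
width: 13.8
grasp_force: 30.0
[[ 1.     0.026  0.001]
 [ 0.026 -0.999 -0.021]
 [ 0.001  0.021 -1.   ]] [ 0.373  0.307  1.872 -0.024  0.97   1.931]
turn [ 1.7000e-03  3.2000e-02 -3.0856e+00]
pos [484.  195.4 199. ] shift [0. 0. 0.] F [ 1.1 -0.4 -2.5] w 13.8 g 30.0 t 17.65
```

```bash
python3 -m pendant '{"grip":[-1,-1,-1,-1,-1,-1,-1,-1,-1,-1,-1,-1],"linear":[[0,0,0],[0,0,0],[0,0,0],[0,0,0],[0,0,0],[0,0,0],[0,0,0],[0,0,0],[0,0,0],[0,0,0],[0,0,0],[0,0,0]],"angular":[[0,0,-0.06],[0,0,-0.11],[0,0,-0.12],[0,0,-0.12],[0,0,-0.12],[0,0,-0.12],[0,0,-0.12],[0,0,-0.12],[0,0,-0.12],[0,0,-0.12],[0,0,-0.12],[0,0,-0.12]]}' >/dev/null
python3 -m pendant '{"grip":[-1,-1,-1,-1,-1,-1,-1,-1,-1,-1,-1,-1],"linear":[[0,0,0],[0,0,0],[0,0,0],[0,0,0],[0,0,0],[0,0,0],[0,0,0],[0,0,0],[0,0,0],[0,0,0],[0,0,0],[0,0,0]],"angular":[[0,0,-0.12],[0,0,-0.12],[0,0,-0.12],[0,0,-0.12],[0,0,-0.12],[0,0,-0.12],[0,0,-0.12],[0,0,-0.12],[0,0,-0.12],[0,0,-0.12],[0,0,-0.12],[0,0,-0.12]]}' >/dev/null
python3 -m pendant '{"grip":[-1,-1,-1,-1],"linear":[[0,0,0],[0,0,0],[0,0,0],[0,0,0]],"angular":[[0,0,-0.12],[0,0,-0.08],[0,0,-0.04],[0,0,0]]}' 
cat > place.py <<'E'
from go import *
def tgt(up,out,th=.47,psi=np.radians(-1.7),seat=(470.7,221.4,56)):
    c,s=np.cos(th),np.sin(th);bx=np.array([c*np.cos(psi),c*np.sin(psi),s]);bz=np.array([-s*np.cos(psi),-s*np.sin(psi),c])
    R=Rot.from_matrix(np.c_[-bx,np.cross(-bz,-bx),-bz]);return np.array(seat)+bx*(65+1.4+up)+bz*(18.6+out),R
E
python3 - <<'E'
from place import *
X,R=tgt(10,60);to(X,R);print(X,st()[0]['qpos'].round(3))
E
```

```text
t: 19.98
ee_pos: [482.0, 195.6, 198.9]
orientation: [0.097, 3.137, -0.033]
ft_force: [-0.9, -0.4, -2.4]
width: 14.2
grasp_force: 30.0
turn [-0.0282 -0.4671 -0.0268]
pos [482.  195.6 198.9] shift [-0.9 25.5 43.4] F [-0.9 -0.4 -2.4] w 14.2 g 30.0 t 19.98
[503.2046423  220.43528474 160.67777966] [ 0.375  0.304  1.876 -0.025  0.967 -1.12 ]
```

```bash
python3 -m pendant '{"grip":[-1,-1,-1,-1,-1,-1,-1,-1,-1,-1,-1,-1],"linear":[[0,0,0],[0,0,0],[0,0,0],[0,0,0],[0,0,0],[0,0,0],[0,0,0],[0,5,0],[0,8,5],[0,8,8],[0,4,5],[0,0,0]],"angular":[[-0.004,-0.03,-0.004],[-0.005,-0.06,-0.005],[-0.005,-0.08,-0.005],[-0.005,-0.09,-0.005],[-0.005,-0.09,-0.005],[-0.004,-0.07,-0.003],[0,-0.047,0],[0,0,0],[0,0,0],[0,0,0],[0,0,0],[0,0,0]]}'
python3 - <<'E'
from place import *
X,R=tgt(10,30);to(X,R);print(X,st()[0]['qpos'].round(3))
a=grab('top','t5.png');b=grab('side','s5.png')
cv2.imwrite('pics/c5.png',np.hstack([cv2.resize(a[150:290,190:330],(400,400)),cv2.resize(b[210:350,190:330],(400,400))]))
E
```

```text
t: 20.98
ee_pos: [491.6, 221.7, 182.4]
orientation: [0.042, 2.673, -0.007]
ft_force: [-0.0, -0.5, -2.1]
width: 14.0
grasp_force: 30.0
turn [ 0.0015 -0.002  -0.002 ]
pos [491.6 221.7 182.4] shift [-0.5 -0.9 54.7] F [-0.  -0.5 -2.1] w 14.0 g 30.0 t 20.98
[516.78525086 220.03222169 133.93073101] [ 0.541  0.24   2.127 -0.602  0.442 -0.493]
```

View pics/c5.png

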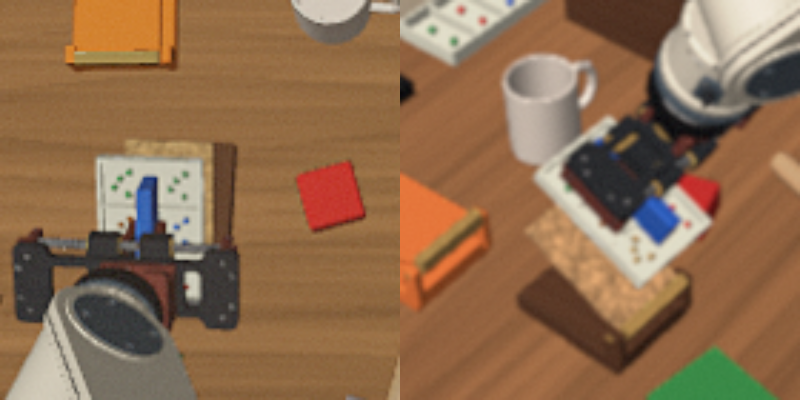

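The tray hangs parallel above the cork board (top crop tray centre about (150,215), i.e. pixel (243,225)), with its lower end just up-slope of the lip. I lower it along the board normal.

```bash
python3 -m pendant '{"grip":[-1,-1,-1,-1,-1,-1,-1,-1,-1],"linear":[[0,-0.5,6],[0,-0.4,12],[-0.5,0,14],[0,0,14],[0,0,12],[0,0,9],[0,0,6],[0,0,2],[0,0,0]],"angular":[[0,0,0],[0,0,0],[0,0,0],[0,0,0],[0,0,0],[0,0,0],[0,0,0],[0,0,0],[0,0,0]]}' | egrep 'ee|ft'
python3 - <<'E'
from place import *
X,R=tgt(10,0);to(X,R);print(X)
E
```

```text
ee_pos: [525.4, 218.9, 115.8]
ft_force: [0.2, 0.2, -3.2]
turn [ 0.001  -0.0017 -0.0017]
pos [525.4 218.9 115.8] shift [-0.5  0.9 10. ] F [ 0.2  0.2 -3.2] w 13.9 g 30.0 t 21.83
[530.36585942 219.62915863 107.18368236]
```

Next I feel for the board in small steps.

```bash
for i in 1; do python3 -m pendant '{"grip":[-1,-1,-1,-1],"linear":[[0,0.3,2],[0,0.3,2],[0,0.3,2],[0,0,0]],"angular":[[0,0,0],[0,0,0],[0,0,0],[0,0,0]]}' | egrep 'ee|ft'; done
```

```text
ee_pos: [528.3, 220.2, 111.0]
ft_force: [0.2, -0.2, -2.8]
```

```bash
python3 -m pendant '{"grip":[-1,-1,-1],"linear":[[0,0,1],[0,0,1],[0,0,0]],"angular":[[0,0,0],[0,0,0],[0,0,0]]}' | egrep 'ee|ft'
```

```text
ee_pos: [529.0, 220.1, 109.1]
ft_force: [-0.3, 0.3, -1.9]
```

```bash
python3 -m pendant '{"grip":[-1,-1,-1],"linear":[[0,0,1],[0,0,0.5],[0,0,0]],"angular":[[0,0,0],[0,0,0],[0,0,0]]}' | egrep 'ee|ft'; python3 -c "
from place import *
X,R=tgt(10,0);to(X,R)"
```

```text
ee_pos: [529.7, 220.0, 107.7]
ft_force: [-0.0, -0.2, -2.7]
turn [ 0.0015 -0.0011 -0.0014]
pos [529.7 220.  107.7] shift [-0.4 -0.4  0.8] F [-0.  -0.2 -2.7] w 13.8 g 30.0 t 22.67
```

```bash
python3 -m pendant '{"grip":[-1,-1,-1],"linear":[[0,0,1],[0,0,0.5],[0,0,0]],"angular":[[0,0,0],[0,0,0],[0,0,0]]}' | egrep 'ee|ft'
```

```text
ee_pos: [530.4, 220.0, 106.4]
ft_force: [-1.2, -0.2, -1.4]
```

```bash
python3 -m pendant '{"grip":[-1,-1,-1],"linear":[[0,0,1],[0,0,0.5],[0,0,0]],"angular":[[0,0,0],[0,0,0],[0,0,0]]}' | egrep 'ee|ft'
```

```text
ee_pos: [530.5, 220.2, 106.0]
ft_force: [-11.6, 0.4, 13.5]
```

```bash
python3 -m pendant '{"grip":[-1,-1,-1],"linear":[[0,0,0.7],[0,0,0.5],[0,0,0]],"angular":[[0,0,0],[0,0,0],[0,0,0]]}' | egrep 'ee|ft'
```

```text
ee_pos: [530.7, 220.2, 105.9]
ft_force: [-21.8, 0.1, 30.2]
```

```bash
python3 -m pendant '{"grip":[-1,-1,-1,-1,-1],"linear":[[0,0,-1.2],[0,0,-0.6],[2,0,0],[2,0,0],[0,0,0]],"angular":[[0,0,0],[0,0,0],[0,0,0],[0,0,0],[0,0,0]]}' | egrep 'ee|ft'; python3 -c "
from place import *
X,R=tgt(0,0);to(X,R);print(ctrl.get_obs()['moment'])"
```

```text
ee_pos: [528.5, 220.7, 104.9]
ft_force: [-2.8, -0.1, 8.8]
turn [ 0.0026  0.0017 -0.0011]
pos [528.5 220.7 104.9] shift [ 7.3 -1.  -1.1] F [-2.8 -0.1  8.8] w 13.9 g 30.0 t 23.83
[-0.48624646 -0.23361254 -0.07755089]
```

```bash
python3 -m pendant '{"grip":[-1,-1,-1],"linear":[[1.5,0,0],[1.5,0,0],[0,0,0]],"angular":[[0,0,0],[0,0,0],[0,0,0]]}' | egrep 'ee|ft'
```

```text
ee_pos: [526.2, 220.9, 103.8]
ft_force: [-1.3, -0.1, 8.8]
```

```bash
python3 -m pendant '{"grip":[-1,-1,-1],"linear":[[1.2,0,0],[1.2,0,0],[0,0,0]],"angular":[[0,0,0],[0,0,0],[0,0,0]]}' | egrep 'ee|ft'
```

```text
ee_pos: [524.1, 221.1, 102.7]
ft_force: [-0.7, 0.8, 9.9]
```

```bash
python3 -m pendant '{"grip":[-1,-1,-1],"linear":[[1,0,0],[1,0,0],[0,0,0]],"angular":[[0,0,0],[0,0,0],[0,0,0]]}' | egrep 'ee|ft'
```

```text
ee_pos: [523.2, 221.1, 102.3]
ft_force: [2.5, -0.7, 10.8]
```

```bash
python3 -m pendant '{"grip":[-1,-1,-1],"linear":[[0.7,0,0],[0.7,0,0],[0,0,0]],"angular":[[0,0,0],[0,0,0],[0,0,0]]}' | egrep 'ee|ft'; python3 -c "
from place import *
X,R=tgt(0,0);to(X,R)"
```

```text
ee_pos: [523.1, 221.1, 102.4]
ft_force: [6.6, -3.5, 11.2]
turn [ 0.0027  0.0051 -0.002 ]
pos [523.1 221.1 102.4] shift [ 1.3 -1.3 -1. ] F [ 6.6 -3.5 11.2] w 13.9 g 30.0 t 24.83
```

The lip is felt. I ease the strain, release, and back out along the board normal.

```bash
python3 -m pendant '{"grip":[-1,-1,-0.5,-0.4,-0.32,-0.32,-0.32],"linear":[[-0.8,0,0],[0,0,-0.4],[0,0,0],[0,0,0],[0,0,0],[0,0,0],[0,0,0]],"angular":[[0,0,0],[0,0,0],[0,0,0],[0,0,0],[0,0,0],[0,0,0],[0,0,0]]}'
python3 -m pendant '{"grip":[-0.32,-0.32,-0.32,-0.32,-0.32,-0.32,-0.32,-0.32,-0.32,-0.32,-0.32],"linear":[[0,0,-5],[0,0,-10],[0,0,-15],[0,0,-20],[0,0,-25],[0,0,-25],[0,25,-10],[0,30,0],[0,30,0],[0,30,0],[0,0,0]],"angular":[[0,0,0],[0,0,0],[0,0,0],[0,0,0],[0,0,0],[0,0,0],[0,0,0],[0,0,0],[0,0,0],[0,0,0],[0,0,0]]}'
python3 -c "from go import *;print(st()[1].as_matrix().round(2),st()[0]['qpos'])"
```

```text
t: 25.42
ee_pos: [519.6, 220.3, 100.2]
orientation: [0.041, 2.673, -0.007]
ft_force: [-0.5, 0.3, 0.3]
width: 29.5
grasp_force: 0.0
t: 26.33
ee_pos: [474.3, 341.7, 200.2]
orientation: [0.037, 2.67, -0.001]
ft_force: [0.4, -0.1, 0.8]
width: 29.7
grasp_force: 0.0
[[-0.89  0.03  0.45]
 [ 0.03  1.   -0.01]
 [-0.45  0.01 -0.89]] [ 0.77536251  0.2928448   1.98988215 -0.60533201  0.60249343 -0.30693602]
```

```bash
python3 - <<'E'
from go import *
a=grab('top','t6.png');b=grab('side','s6.png')
cv2.imwrite('pics/c6.png',np.vstack([np.hstack([cv2.resize(a[170:270,200:300],(400,300)),cv2.resize(b[230:350,200:320],(400,300))]),np.hstack([cv2.resize(a[80:240,280:460],(400,300)),cv2.resize(b[140:340,220:420],(400,300))])]))
E
```

```text
(no output)
```

View pics/c6.png

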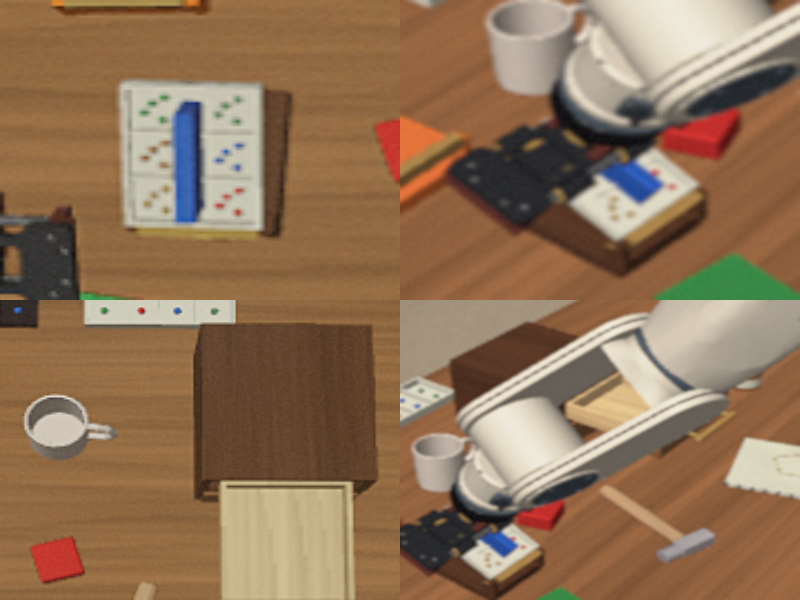

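The tray lies on the board with its low edge along the brass lip at row ~247 and its bar up the slope. The drawer is still open and the bystanders have not moved. I make a numeric check of the tray pose, the drawer and the chest.

```bash
python3 - <<'E'
from bar import *
from place import tgt
a=cv2.imread('pics/t6.png');x,y,w,h=222,185,60,75
u=cv2.resize(a[y:y+h,x:x+w],None,fx=6,fy=6,interpolation=cv2.INTER_CUBIC)
m=cv2.inRange(cv2.cvtColor(u,cv2.COLOR_BGR2HSV),(0,0,150),(180,60,255));m=cv2.morphologyEx(m,cv2.MORPH_CLOSE,np.ones((35,35)))
c=max(cv2.findContours(m,cv2.RETR_EXTERNAL,cv2.CHAIN_APPROX_NONE)[0],key=cv2.contourArea)
q=cv2.approxPolyDP(cv2.convexHull(c),14,True)[:,0];print('corners',((q+.5)/6-.5+[x,y]).round(1).tolist())
X,R=tgt(0,0);M=R.as_matrix();bx,bz=-M[:,0],-M[:,2];by=np.cross(bz,bx);seat=np.array([470.7,221.4,56])
for up in(0,130):
    for s in(45,-45): print('pred',up,s,proj(T,seat+bx*up+by*s+bz*14).round(1))
for im in('t4.png','t6.png'):
    i=cv2.imread('pics/'+im).astype(float).mean(2)
    g=np.abs(np.diff(i[:,385:435].mean(1)));k=[int(v) for v in np.argsort(g)[-12:]];print(im,sorted(k),np.argmax(np.abs(np.diff(i[100:160,440:460].mean(0))))+440,
     g[85:100].round(0).tolist(),)
E
```

```text
corners [[230.6, 196.6], [264.6, 197.4], [264.6, 246.1], [230.9, 244.8]]
pred 0 45 [231.5 245.1]
pred 0 -45 [265.6 246.3]
pred 130 45 [230.  197.9]
pred 130 -45 [265.2 199. ]
t4.png [18, 175, 176, 177, 178, 179, 180, 239, 247, 316, 322, 336] 448 [1.0, 2.0, 3.0, 1.0, 3.0, 9.0, 28.0, 20.0, 0.0, 1.0, 1.0, 0.0, 0.0, 0.0, 1.0]
t6.png [18, 61, 91, 175, 176, 177, 178, 179, 180, 239, 247, 249] 448 [1.0, 1.0, 3.0, 1.0, 3.0, 9.0, 26.0, 20.0, 1.0, 0.0, 1.0, 1.0, 0.0, 0.0, 1.0]
```

```bash
python3 -c "
from workcell import ctrl
print(ctrl.close_job())"
```

```text
the job is handed in; nothing more can be done
None
```

I handed the job in: the drawer is out at its stop, the tray lies on the cork board with its lower end against the brass lip, and the camera shows the chest and bystanders unmoved. Joint 6 read 2.5415 against its 2.54 limit for a moment during the first approach, and I don't know whether that counts against the run because no verdict came back.

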